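Put the washed bowl back in the hutch's feed drawer

ROBOT

A 6-joint arm with a two-finger parallel gripper is mounted at the origin on the work surface. World frame = base frame: x ahead of the robot, y to its left, z up, the work surface at z = 0. Lengths are in m, angles in rad, forces in N, time in s.
With the tool pointing down it reaches from about 0.3 to 0.825 m from the base axis. Payload 5.4 kg.
Tool frame: the origin (TCP) lies at the very end of the fingers, on their centre line; the grasp point (between the pads) lies 19 mm behind it; z points along the fingers, x is the direction in which the jaws open and shut, and the axes are right-handed (so a half turn about z gives the same grasp; the last joint's range is limited). The gripper opens to 92 mm and grips with 3 to 60 N. Pads are 20 mm wide; open, the fingers measure 128 mm over their backs; the gripper's body (75 mm by 189 mm) begins 69 mm behind the grasp point.
Start: joints at [-1.559, 0.158, 1.597, -0, 1.386, -0.21], TCP at [0.126, -0.561, 0.215] pointing down, gripper open.
Joint ranges: [-2.91, 2.91], [-0.94, 2.29], [0.18, 2.7], [-1.29, 4.43], [0.17, 2.64], [-3, 3]. Speed limits (rad/s): [2.57, 2.57, 3.14, 3.14, 3.14, 3.14].

INTERFACE

Orientations are given as a rotation vector (axis times angle).
In Python, from workcell import bot gives the robot as it stands. Calls block until the motion is done:
- bot.goto(position, orientation): joint-space move of the TCP to a pose.
- bot.line_to(position, rot=None, max_speed=0.15): straight line of the TCP; rot=None keeps the orientation; max_speed is the mean speed in m/s.
- bot.set_joints(angles): joint-space move.
- bot.set_gripper(opening, newtons=None): opening from 0.0 (shut) to 1.0 (fully open); newtons is the grip in N (None keeps the last); returns when the fingers have stopped.
- bot.hold(seconds).
- bot.inverse_kinematics(position, orientation): joint angles nearest the present ones, or None.
- bot.read_camera(name): name is "side" or "top"; returns a dict with "pixels" (400x640x3 uint8, blue, green, red), "fx", "fy", "cx", "cy" (pixels), "k1" (the pictures are not rectified: a ray, as slopes to the right and down, at radius r is drawn at 1 + k1 r^2 times it, then the intrinsics apply), "R" (3x3) and "t" (3): a world point X has camera coordinates R X + t. Camera axes: x right, y down, z forward; pixel columns grow to the right and rows downward; lengths in m; the calibration is good to about 2 mm. A picture is of the moment at which its call begins. There is no depth.
A pose or a line that the arm cannot do raises bot.MotionError and nothing moves.
- bot.job_done(): hands the job in, once; it reports no verdict.
Readings, each from a call of its own:
- bot.current_clock(): time.
- bot.current_joints(): joint angles.
- bot.current_joint_vel(): joint speeds.
- bot.current_effort(): joint torques, N m.
- bot.current_ee_pos(): TCP position.
- bot.current_tool_rot(): TCP orientation.
- bot.current_contact_force(): force on the tool from outside, world axes, zero at the start.
- bot.current_ft_torque(): the same for the moment, N m.
- bot.current_opening(): opening from 0.0 (shut) to 1.0 (fully open).
Only numpy, scipy, OpenCV 4.12 (cv2) and the standard library are available. Lean on these libraries where they do the work, as an engineer would, in place of code of your own. Each camera call takes 0.05 s, during which the arm holds its last target.

TASK

Press the yellow release so that the hutch's feed drawer pops out, then take the small ceramic bowl from the turntable and set it down gently, without letting it drop, so that it stands flat inside the raised ring on the drawer's floor. Push the drawer home until it clicks and stays shut. Do not knock over the glass jar or push it off the turntable, and do not shift the dustpan or the hay rack.

Things in the scene. Friction and masses are not known exactly. Their poses are not given: they have to be found in the camera images.
- mouth (a point): Bottom centre of the open front of the feed drawer's housing, a fixed low green box in the front of a wooden, wire-meshed hutch. Axes: x level into the housing (the drawer comes out to -x), y left, z up. Housing: 176 mm wide, 82 high, from x = 0 to 215 mm; the hutch's front, 244 mm high, crosses it at x = 120 mm (door latch and frame from x = 95 mm where y is over 100 mm).
- release_top (a point): Centre of the top of the yellow thumb pad on the housing's roof: 34 mm along x by 40 mm along y, 94 mm above the bench, its centre 24 mm behind the mouth. Its axes are parallel to those of mouth. It moves straight down.
- release (a joint): Travel of the thumb pad, m: 0 up, 0.009 fully down. The catch lets go at about 3 to 4 mm with 4 to 5 N; after that the pad goes down with 2 to 4 N. The pad springs up when let go; it reads 0 with the drawer out or latched.
- tray (a joint): How far the drawer is out, m: about 0.001 latched, 0.145 popped fully out (its stop), -0.005 at its rear stop. A damped spring drives it out (6 N shut, 2.5 N out; about one second). Pushed to 0 or a little beyond, it clicks and then stays at about 0.001 when let go; pushed less far it slides out again. The push needs up to about 10 N, most of it 15 to 7 mm before shut.
- tray_front (a point): Centre of the front face of the drawer's white front panel, 36 mm above the bench; moves with the drawer. The panel is 176 mm wide, 11 mm thick, from 4 to 72 mm above the bench. Axes as mouth: the face looks to -x. With the drawer shut this point is 17 mm before the mouth.
- recess (a point): Centre of the raised ring on the drawer's floor, at floor level (12 mm above the bench), 92 mm behind the panel's front face; moves with the drawer; axes as mouth. Ring 3 mm high, 78 mm inside diameter. The drawer is 136 mm wide inside with side walls 18 mm high; a strike hook 20 mm wide reaches back 40 mm from the panel's inner side at mid-width, 59 to 72 mm above the bench.
- bowl_center (a point): Centre, half-way up, of the small ceramic bowl (white with a blue band), loose on the turntable: round and open at the top, 64 mm outside diameter (nearly straight sides), foot 56 mm, 44 mm high, wall 5 mm, 0.11 to 0.23 kg; z is its axis, pointing up. Standing on the drawer's floor its centre is 22 mm above the point recess.
- turntable_axis (a point): Centre of the blue plastic turntable's top, 28 mm above the bench; 254 mm diameter, with a lip 5 mm high round the edge. The platter turns about the vertical with slight friction.
- jar_center (a point): Centre, half-way up, of the glass jar with clip-top lid, loose on the turntable: 80 mm over its wire clips, 97 mm high, 0.32 kg. z is its axis, up. Its centre is 110 to 130 mm from the bowl's.
- dustpan_center (a point): Red plastic dustpan lying on the bench, loose: pan 200 by 220 mm, 45 mm high; this point is the pan's centre, 20 mm up; the handle reaches 218 mm from it to its -x.
- rack_center (a point): Stainless steel wire hay rack standing on the bench before the right-hand part of the hutch, loose: 170 mm wide (y), 95 mm deep (x), 150 mm high with two hooks to 172 mm; this point is its middle, 75 mm up.
There are look-alikes about, which are no part of the job. Of the things shaped like the part that bears bowl_center, the white one is meant.

How it is judged:
On the way, in this order (a step that is already met when the one before it is completed fails the run):
1. the release has been pressed and the drawer has popped out (over 135 mm) (value of joint tray above 0.135 m), for 0.2 s.
2. the bowl stands flat inside the ring of the open drawer, let go (value of joint tray above 0.1 m and horizontal distance between bowl_center and recess below 0.014 m and z of bowl_center in the frame of recess between 0.019 and 0.0245 m and angle between bowl_center's own z axis and vertical below 0.05 rad and contact force between the fingers and bowl below 0.1 N), for 0.2 s.
At the end, for the whole second after the job is handed in: The drawer is latched shut (within 4 mm of shut, the release sprung back up) with the bowl at rest inside it, flat (within 3 degrees) inside the ring (its centre within 14 mm of the ring's); the jar stands on the turntable, and the dustpan and the hay rack are where they were, within 30 mm (value of joint tray below 0.004 m and value of joint release below 0.002 m and horizontal distance between bowl_center and recess below 0.014 m and z of bowl_center in the frame of recess between 0.019 and 0.0245 m and angle between bowl_center's own z axis and vertical below 0.05 rad and linear speed of bowl below 0.02 m/s and angle between jar_center's own z axis and vertical below 0.1 rad and horizontal distance between jar_center and turntable_axis below 0.105 m and distance of each of dustpan_center, rack_center from where it was at the start of the episode below 0.03 m); the robot touches nothing.
It fails at once if the bowl is let fall (faster than 0.45 m/s with no finger on it: a drop of about 10 mm) (linear speed of bowl above 0.45 m/s and contact force between the fingers and bowl below 0.02 N).
It fails at once if the jar is knocked over or pushed off the turntable (angle between jar_center's own z axis and vertical above 0.35 rad or horizontal distance between jar_center and turntable_axis above 0.115 m).
It fails at once if the dustpan or the hay rack is shifted by more than 30 mm (distance of any of dustpan_center, rack_center from where it was at the start of the episode above 0.03 m).
It also fails if it takes over 72 s, if anything falls off the work surface, if the arm or the gripper's body presses on something with over 40 N, if the wrist force passes 120 N, or if a joint passes its speed limit or range.

## Working session

There is one attempt and no reset: what is moved stays moved. The work goes in short steps, each a Python script; the robot and the scene stay as the last script left them, time stands still between calls to the robot, and variables do not carry over. Pictures are saved under pics/ and viewed, and the job is handed in when it is done.

```bash
mkdir -p pics; ls; cat > h.py <<'E'
import numpy as np, cv2
from workcell import bot
def ray(c,u,v):
    K=np.array([[c['fx'],0,c['cx']],[0,c['fy'],c['cy']],[0,0,1.]])
    # distortion: xd = x(1+k1 r^2)
    p=cv2.undistortPoints(np.array([[[u,v]]],float),K,np.array([c['k1'],0,0,0.]))[0,0]
    R=np.array(c['R']);t=np.array(c['t'])
    return -R.T@t, R.T@np.array([p[0],p[1],1.])
def onz(c,u,v,z):
    o,d=ray(c,u,v); return o+d*(z-o[2])/d[2]
def proj(c,X):
    p=np.array(c['R'])@np.array(X,float)+np.array(c['t']); x,y=p[0]/p[2],p[1]/p[2]; s=1+c['k1']*(x*x+y*y)
    return c['fx']*x*s+c['cx'], c['fy']*y*s+c['cy']
def tri(c1,p1,c2,p2):
    o1,d1=ray(c1,*p1);o2,d2=ray(c2,*p2)
    s=np.linalg.lstsq(np.stack([d1,-d2],1),o2-o1,rcond=None)[0]
    a=o1+s[0]*d1;b=o2+s[1]*d2
    return (a+b)/2,np.linalg.norm(a-b)
E
python3 - <<'E'
from h import *
import pickle
cs={}
for n in('side','top'):
    c=bot.read_camera(n); cs[n]=c; cv2.imwrite(f'pics/{n}0.png',c['pixels'])
    R=np.array(c['R']);print(n,c['fx'],c['k1'],-R.T@np.array(c['t']),R[2])
pickle.dump(cs,open('cs0.pkl','wb'))
print(bot.current_clock(),bot.current_tool_rot())
E
```

```text
pics
side 481.21705545175723 -0.10918424011318022 [ 0.37879611 -0.9253115   0.81865838] [ 0.15022046  0.75192969 -0.64189996]
top 385.8320961147964 -0.017169934082173818 [ 0.36376535 -0.05833062  1.05506727] [ 0.15863574 -0.00870446 -0.98729881]
0.1 [-2.45266892e+00  1.96116915e+00  1.60964178e-03]
```

View pics/side0.png

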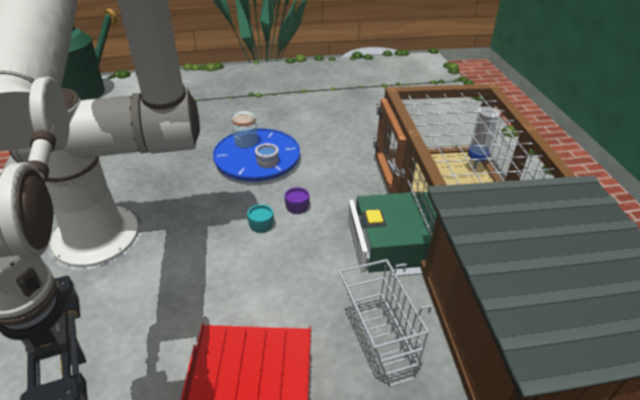

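View pics/top0.png

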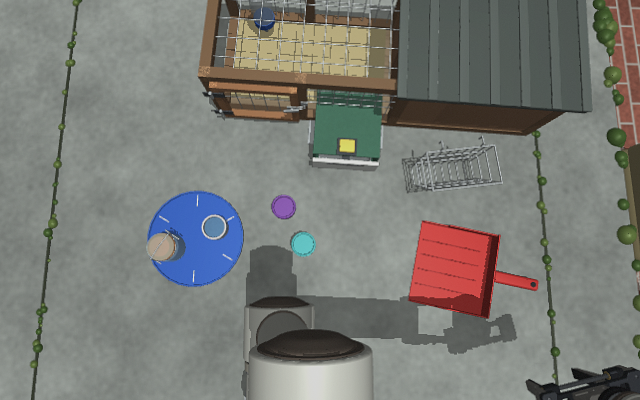

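Side view: white bowl at (267,154) on the turntable, jar at (245,128), yellow pad (374,217), drawer panel (357,232), rack (385,320), dustpan (255,362). Top view: bowl (214,227), jar (162,246), pad (346,146), panel (345,161).
Candidates for the bowl (top view): white (214,227), teal (303,243), purple (283,207), blue item in hutch (264,20). I choose white, and will check it in a crop.

```bash
python3 - <<'E'
from h import *
import pickle
cs=pickle.load(open('cs0.pkl','rb'))
s,t=cs['side']['pixels'],cs['top']['pixels']
a=cv2.resize(t[180:300,135:255],(400,400),interpolation=cv2.INTER_CUBIC)
b=cv2.resize(s[105:205,205:305],(400,400),interpolation=cv2.INTER_CUBIC)
c=cv2.resize(t[85:175,295:415],(400,300),interpolation=cv2.INTER_CUBIC)
d=cv2.resize(s[180:280,335:455],(400,300),interpolation=cv2.INTER_CUBIC)
im=np.zeros((600,800,3),np.uint8)
im[:300,:400]=a[50:350];im[:300,400:]=b[50:350];im[300:,:400]=c[:300];im[300:,400:]=d
cv2.imwrite('pics/crop0.png',im)
for n,z in(('top',.094),('side',.094)):
    c=cs[n];hsv=cv2.cvtColor(c['pixels'],cv2.COLOR_BGR2HSV)
    m=cv2.inRange(hsv,(22,170,120),(34,255,255))
    k,l,st,ce=cv2.connectedComponentsWithStats(m)
    for i in range(1,k):
        if st[i,4]>60: print(n,'yellow',st[i],ce[i],onz(c,*ce[i],z))
    m=cv2.inRange(hsv,(105,150,80),(125,255,255))
    k,l,st,ce=cv2.connectedComponentsWithStats(m)
    for i in range(1,k):
        if st[i,4]>300:
            print(n,'blue',st[i])
            cn=max(cv2.findContours((l==i).astype(np.uint8),0,1)[0],key=cv2.contourArea)
            p=np.array([onz(c,*q[0],.033) for q in cv2.convexHull(cn)])[:,:2].astype(np.float32)
            print(cv2.fitEllipse(p),cv2.minEnclosingCircle(p))
E
```

```text
top blue [ 148  192   95   94 5413]
((0.4276370704174042, 0.25234609842300415), (0.24965862929821014, 0.25060534477233887), 4.710639953613281) ((0.42802128195762634, 0.2525571882724762), 0.12588468194007874)
side blue [ 214  129   86   52 2488]
((0.428136944770813, 0.24067074060440063), (0.2486821860074997, 0.26236382126808167), 174.7549285888672) ((0.42923349142074585, 0.23886293172836304), 0.13105769455432892)
```

View pics/crop0.png

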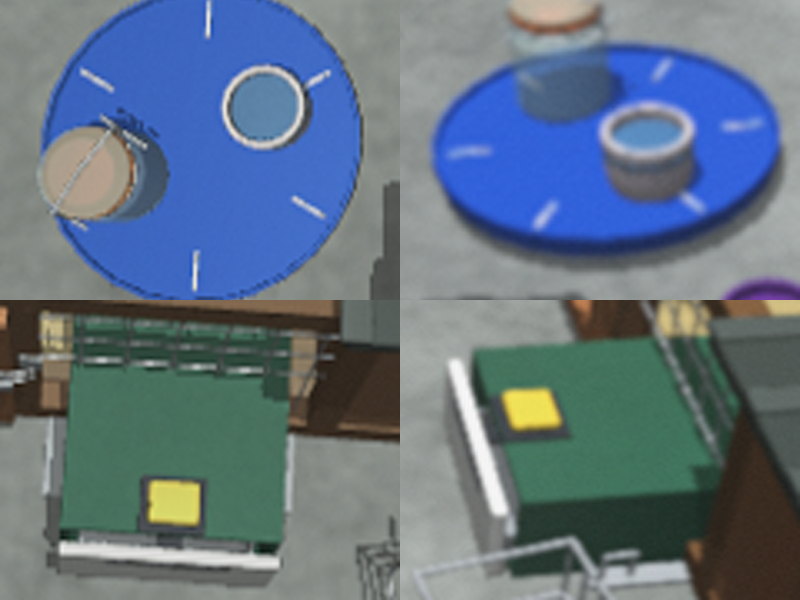

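The crops show the white bowl with a blue band beside the jar, the yellow pad set in the housing roof, and the white panel in front of it. Next I measure the pad, panel edge, bowl rim and jar.

```bash
python3 - <<'E'
from h import *
import pickle
cs=pickle.load(open('cs0.pkl','rb'))
px={}
for n in('top','side'):
    c=cs[n];P=c['pixels'];hsv=cv2.cvtColor(P,cv2.COLOR_BGR2HSV)
    roi=np.zeros(P.shape[:2],np.uint8)
    if n=='top': roi[135:157,335:360]=255
    else: roi[205:228,362:388]=255
    m=cv2.inRange(hsv,(20,100,120),(36,255,255))&roi
    mm=cv2.moments(m,True);p=(mm['m10']/mm['m00'],mm['m01']/mm['m00']);px[n]=p
    print(n,'pad',mm['m00'],p,onz(c,*p,.094))
    r=cv2.minAreaRect(np.array([onz(c,q[0],q[1],.094)[:2]*1000 for q in np.argwhere(m)[:,::-1]],np.float32));print(r)
    # housing roof green
    m=cv2.inRange(hsv,(65,70,40),(90,255,150))
    roi[:]=0
    if n=='top': roi[85:175,295:400]=255
    else: roi[180:280,345:440]=255
    m&=roi
    cv2.imwrite(f'pics/green_{n}.png',m)
    # bright low-saturation: panel top
    w=cv2.inRange(hsv,(0,0,185),(180,45,255))
    roi[:]=0
    if n=='top': roi[150:175,300:390]=255
    else: roi[190:270,340:380]=255
    w2=w&roi
    q=np.argwhere(w2)[:,::-1]
    X=np.array([onz(c,a,b,.072)[:2] for a,b in q])
    mu=X.mean(0);U,S,V=np.linalg.svd(X-mu); pr=(X-mu)@V[0]
    print('panel n',len(q),mu,V[0],np.degrees(np.arctan2(V[0][1],V[0][0])),pr.min(),pr.max())
    # bowl rim
    roi[:]=0
    if n=='top': roi[205:250,195:235]=255
    else: roi[135:175,250:285]=255
    w=cv2.inRange(hsv,(0,0,120),(180,70,255)) & roi
    cv2.imwrite(f'pics/rim_{n}.png',cv2.resize(np.hstack([w[205:250,195:240] if n=='top' else w[135:175,250:290]]),None,fx=8,fy=8,interpolation=0))
    if n=='top':
        cn=max(cv2.findContours(w,0,1)[0],key=cv2.contourArea)
        p=np.array([onz(c,*k[0],.072)[:2] for k in cv2.convexHull(cn)],np.float32)
        print('rim',cv2.fitEllipse(p),cv2.minEnclosingCircle(p))
print(tri(cs['top'],px['top'],cs['side'],px['side']))
E
```

```text
top pad 203.0 (346.81773399014776, 145.3399014778325) [ 0.66439822 -0.14495028  0.094     ]
((664.1640014648438, -144.11109924316406), (38.86444854736328, 35.036033630371094), 89.42781829833984)
panel n 207 [ 0.62859659 -0.14210625] [-0.06313263 -0.99800515] -93.61964043699382 -0.08466066767058446 0.08677447994818768
rim ((0.4534650146961212, 0.19439369440078735), (0.06297813355922699, 0.06425618380308151), 88.2523193359375) ((0.4533287584781647, 0.19432204961776733), 0.03254404664039612)
side pad 206.0 (373.8883495145631, 215.9126213592233) [ 0.66457682 -0.15012929  0.094     ]
((664.6180419921875, -149.6292724609375), (45.23638153076172, 35.851688385009766), 87.55738830566406)
panel n 259 [ 0.62656328 -0.15484892] [-0.11177722 -0.99373329] -96.41777450232793 -0.09815142021138552 0.12710646861693056
(array([ 0.66607605, -0.1453803 ,  0.08949839]), np.float64(0.000515909537555016))
```

```bash
python3 - <<'E'
import cv2,numpy as np
a=cv2.imread('pics/green_top.png')[80:180,290:410];b=cv2.imread('pics/green_side.png')[175:285,340:460]
o=np.zeros((600,800,3),np.uint8)
a=cv2.resize(a,None,fx=3,fy=3);b=cv2.resize(b,None,fx=2.7,fy=2.7)
o[:a.shape[0],:a.shape[1]]=a;o[:b.shape[0],400:400+b.shape[1]]=b
for i,n in enumerate(('top','side')):
    r=cv2.imread(f'pics/rim_{n}.png');r=cv2.resize(r,None,fx=.8,fy=.8);o[305:305+r.shape[0],i*400:i*400+r.shape[1]]=r[:295]
cv2.imwrite('pics/masks.png',o)
E
```

```text
(no output)
```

View pics/masks.png

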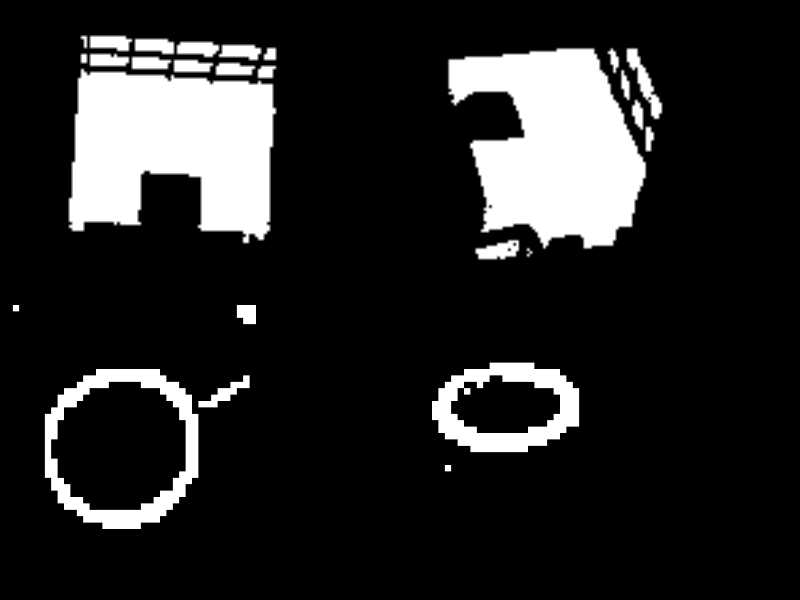

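```bash
python3 - <<'E'
from h import *
import pickle
cs=pickle.load(open('cs0.pkl','rb'))
print('jar lid',onz(cs['top'],161,246,.125),onz(cs['side'],244.5,119,.125))
bt=onz(cs['side'],245.5,143,.033); print('jar bottom approx',bt)
b=np.array([.4533,.1943]);print('proj bowl rim c side',proj(cs['side'],[*b,.072]), 'dist axis',np.linalg.norm(b-[.428,.2525]))
from scipy.spatial.transform import Rotation as R
yaw=np.radians(-3.6)
# tool z down; tool x along world dir at angle a
def ori(a): 
    x=np.array([np.cos(a),np.sin(a),0]);z=np.array([0,0,-1.]);return R.from_matrix(np.stack([x,np.cross(z,x),z],1)).as_rotvec()
for a in (yaw+np.pi/2,yaw-np.pi/2,):
  for p in ([.665,-.1455,.15],[.571,-.14,.03],[.40,-.13,.04],[.62,-.14,.04]):
    q=bot.inverse_kinematics(p,ori(a)); print(np.degrees(a),p,None if q is None else np.round(q,2))
for d in (20,30,40,-140,-150,-160): 
    q=bot.inverse_kinematics([.453,.194,.04],ori(np.radians(d)));print(d,None if q is None else np.round(q,2))
E
```

```text
jar lid [0.40110525 0.30457031 0.125     ] [0.40420348 0.27726176 0.125     ]
jar bottom approx [0.40101334 0.29535647 0.033     ]
proj bowl rim c side (np.float64(265.77492088751404), np.float64(149.06085891393542)) dist axis 0.06346124801798339
86.39999999999999 [0.665, -0.1455, 0.15] [-0.39  0.48  1.33 -0.    1.33 -1.9 ]
86.39999999999999 [0.571, -0.14, 0.03] [-0.45  0.4   1.7  -0.    1.05 -1.95]
86.39999999999999 [0.4, -0.13, 0.04] [-0.6  -0.02  2.16 -0.    1.   -2.11]
86.39999999999999 [0.62, -0.14, 0.04] [-0.41  0.49  1.55 -0.    1.1  -1.92]
-93.60000000000001 [0.665, -0.1455, 0.15] [-0.39  0.48  1.33 -0.    1.33  1.24]
-93.60000000000001 [0.571, -0.14, 0.03] [-0.45  0.4   1.7  -0.    1.05  1.19]
-93.60000000000001 [0.4, -0.13, 0.04] [-0.6  -0.02  2.16 -0.    1.    1.03]
-93.60000000000001 [0.62, -0.14, 0.04] [-0.41  0.49  1.55 -0.    1.1   1.22]
20 [ 0.16  0.17  1.97 -0.    1.01 -0.19]
30 [ 0.16  0.17  1.97 -0.    1.01 -0.36]
40 [ 0.16  0.17  1.97 -0.    1.01 -0.54]
-140 [0.16 0.17 1.97 0.   1.01 2.6 ]
-150 [ 0.16  0.17  1.97 -0.    1.01  2.78]
-160 [ 0.16  0.17  1.97 -0.    1.01  2.95]
```

```bash
cat >> h.py <<'E'
from scipy.spatial.transform import Rotation as Rot
def ori(a):
    x=np.array([np.cos(a),np.sin(a),0]);z=np.array([0,0,-1.]);return Rot.from_matrix(np.stack([x,np.cross(z,x),z],1)).as_rotvec()
YAW=np.radians(-3.6)
E
python3 - <<'E'
from h import *
p=bot.current_ee_pos()
bot.line_to([p[0],p[1],.30],max_speed=.25)
bot.goto([.63,-.146,.28],ori(YAW+np.pi/2))
bot.set_gripper(0.0,20)
bot.line_to([.664,-.146,.125],max_speed=.15)
print(bot.current_clock(),bot.current_ee_pos(),bot.current_contact_force())
for n in('side','top'):
    c=bot.read_camera(n);cv2.imwrite(f'pics/{n}1.png',c['pixels'])
    print(n,proj(c,[.664,-.146,.125]),proj(c,[.664,-.146,.094]))
s=cv2.imread('pics/side1.png')[130:280,300:460];t=cv2.imread('pics/top1.png')[80:200,270:430]
cv2.imwrite('pics/c1.png',np.hstack([cv2.resize(s,(400,375)),cv2.resize(t,(400,375))]))
E
```

```text
5.475 [ 0.66473452 -0.14634803  0.12646803] [ 0.46069973 -0.07759569  0.24379881]
side (np.float64(374.3625799013729), np.float64(204.37630372062495)) (np.float64(373.1513834094512), np.float64(214.75237618040578))
top (np.float64(348.3238729234107), np.float64(141.77873601348688)) (np.float64(347.22435012838986), np.float64(145.4920276058097))
```

View pics/c1.png

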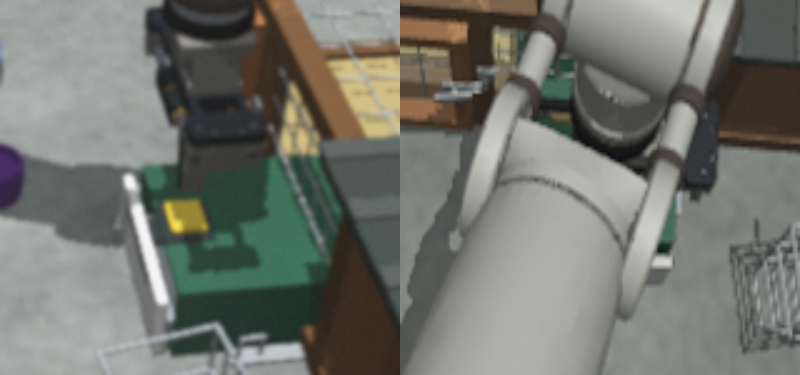

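The side crop shows the closed fingertips at about side px (376,204), just above the yellow pad, where the calibration predicts them. Now the press.

```bash
python3 - <<'E'
from h import *
bot.line_to([.664,-.146,.100],max_speed=.08)
f0=bot.current_contact_force()[2]
for z in np.arange(.098,.082,-.0015):
    bot.line_to([.664,-.146,z],max_speed=.03)
    f=bot.current_contact_force(); print(round(z,4),np.round(f,2),round(bot.current_ee_pos()[2],4))
    if f[2]>14: break
bot.hold(.8)
c=bot.read_camera('side');cv2.imwrite('pics/side2.png',c['pixels'])
bot.line_to([.655,-.146,.16],max_speed=.15)
bot.goto([.45,.0,.30],ori(YAW+np.pi/2))
for n in('side','top'):
    c=bot.read_camera(n);cv2.imwrite(f'pics/{n}3.png',c['pixels'])
print(bot.current_clock())
E
```

```text
0.098 [-0.26  0.25  0.87] 0.0983
0.0965 [-0.4   0.07  0.83] 0.0965
0.095 [0.09 0.19 0.4 ] 0.0948
0.0935 [-0.41  0.15  1.87] 0.0938
0.092 [-0.94 -0.46  4.24] 0.0925
0.0905 [-0.64  0.59  2.4 ] 0.0899
0.089 [-1.68  0.2   1.91] 0.0888
0.0875 [-1.42  1.43  2.57] 0.0875
0.086 [-1.18  0.95  3.59] 0.086
0.0845 [-2.4   0.27  5.85] 0.0854
0.083 [-5.01  2.14 11.93] 0.0852
11.5083
```

View pics/side3.png

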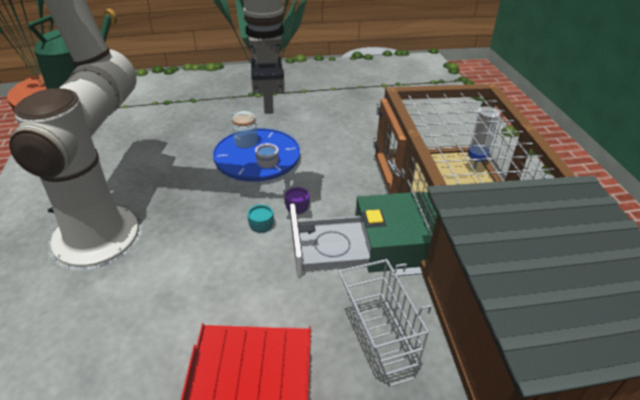

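View pics/top3.png

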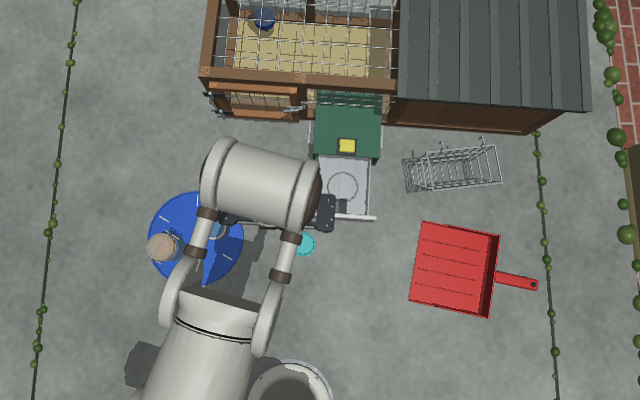

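Drawer is fully out; ring visible at side (332,243), top (343,186), and the pad has sprung up. Teal and purple bowls stand just clear of the panel. On to the bowl.

```bash
python3 - <<'E'
from h import *
import pickle
cs=pickle.load(open('cs0.pkl','rb'))
print('ring',onz(cs['top'],343,186,.015),onz(cs['side'],332,243,.015))
A=np.radians(26)
bot.set_gripper(1.0)
bot.goto([.453,.193,.20],ori(A))
bot.line_to([.453,.193,.105],max_speed=.15)
for n in('side','top'):
    c=bot.read_camera(n);cv2.imwrite(f'pics/{n}4.png',c['pixels'])
print(bot.current_clock(),bot.current_ee_pos())
s=cv2.imread('pics/side4.png')[70:220,190:350]
cv2.imwrite('pics/c4.png',cv2.resize(s,(640,600),interpolation=cv2.INTER_CUBIC))
c=bot.read_camera('side')
for z in (.105,.072,.04):
  for sg in(-1,0,1): print(z,sg,(np.array(proj(c,[.453+sg*.046*np.cos(A),.193+sg*.046*np.sin(A),z]))-[190,70])*4)
E
```

```text
ring [ 0.57303111 -0.14077366  0.015     ] [ 0.57174866 -0.14149379  0.015     ]
15.0917 [0.454154   0.19313747 0.10639056]
0.105 -1 [241.98468692 298.77726111]
0.105 0 [300.25716871 277.04157838]
0.105 1 [356.75139941 256.04079658]
0.072 -1 [245.54795508 339.35592914]
0.072 0 [302.86036262 317.31522833]
0.072 1 [358.45453475 295.99675428]
0.04 -1 [248.92229663 377.52534873]
0.04 0 [305.32783967 355.22069091]
0.04 1 [360.07098172 333.62568656]
```

View pics/c4.png

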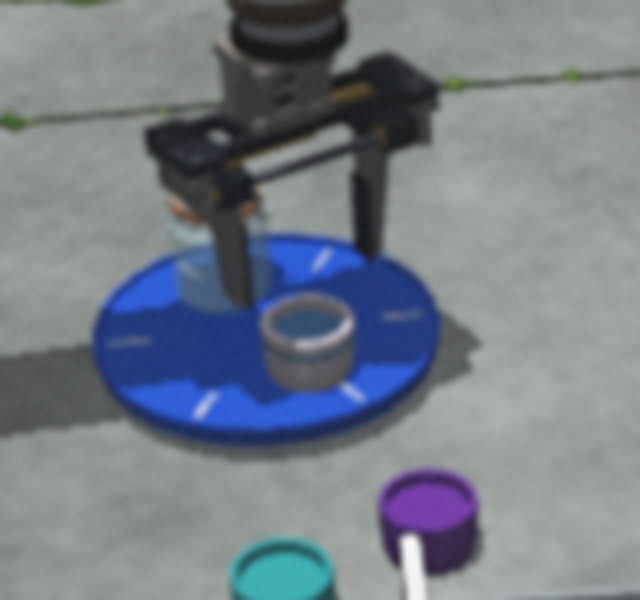

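The open fingers (tips at crop (240,305) and (370,260)) straddle the bowl, whose rim centre is at (307,322). They are clear of the jar. Descend and grip.

```bash
python3 - <<'E'
from h import *
bot.line_to([.454,.1925,.042],max_speed=.08)
print(bot.current_ee_pos(),bot.current_contact_force())
bot.set_gripper(0.0,20)
print('open',bot.current_opening(),bot.current_opening()*92,bot.current_contact_force())
f0=np.array(bot.current_contact_force())
p=bot.current_ee_pos()
bot.line_to([p[0],p[1],.075],max_speed=.06)
bot.hold(.3)
print(bot.current_opening(),bot.current_contact_force(),bot.current_clock())
c=bot.read_camera('side');cv2.imwrite('pics/c5.png',cv2.resize(c['pixels'][70:220,190:350],(640,600)))
E
```

```text
[0.45452721 0.19257941 0.04248836] [ 0.6128034  -0.6018612   0.77119703]
open 0.6884243298911117 63.33503834998228 [ 0.01979566 -0.05312584  1.54950628]
0.6878576543170132 [ 0.58859334  0.04958036 -1.12682685] 17.625
```

View pics/c5.png

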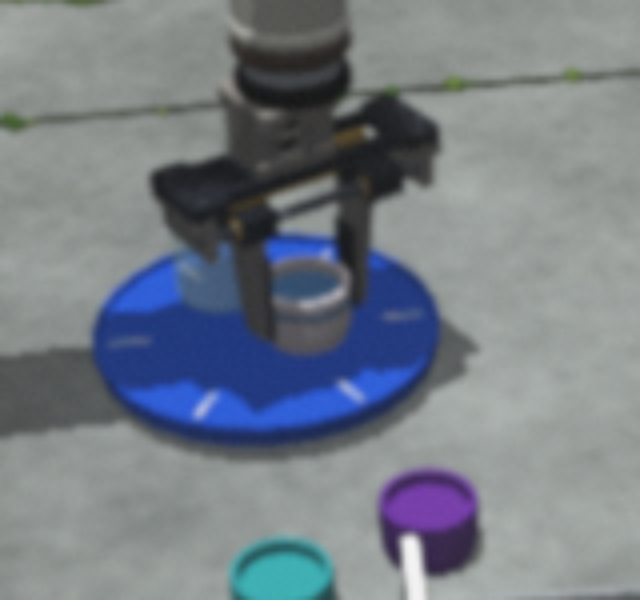

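Bowl is held level and lifted (opening 63.3 mm). Now carry it to the ring.

```bash
python3 - <<'E'
from h import *
p=bot.current_ee_pos()
bot.line_to([p[0],p[1],.22],max_speed=.15)
o=ori(YAW+np.pi/2)
bot.goto([.573,-.1408,.20],o)
bot.line_to([.573,-.1408,.10],max_speed=.1)
print(bot.current_opening(),bot.current_clock(),bot.current_ee_pos())
c=bot.read_camera('side');cv2.imwrite('pics/c6.png',cv2.resize(c['pixels'][150:300,260:420],(640,600)))
print((np.array(proj(c,[.572,-.141,.015]))-[260,150])*4,(np.array(proj(c,[.573,-.1408,.13]))-[260,150])*4)
E
```

```text
0.6849328173036783 21.4083 [ 0.57364196 -0.14109258  0.10087551]
[288.24316511 371.36432527] [296.73530232 222.77098882]
```

View pics/c6.png

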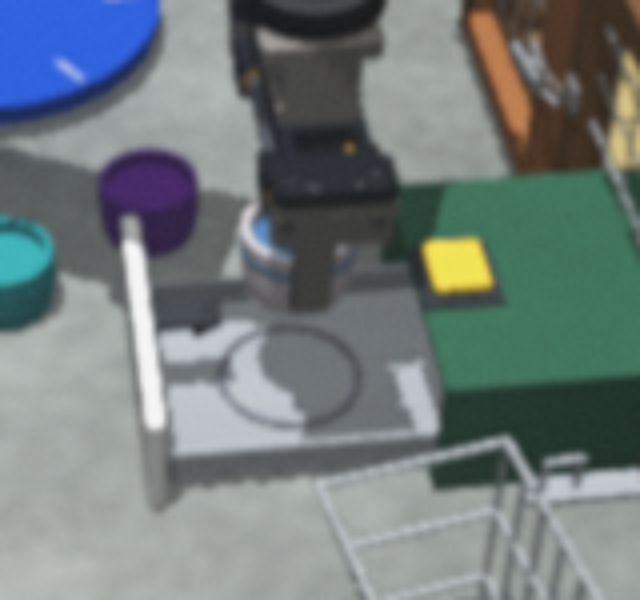

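The bowl (edges at crop x 240 and 353, centre 297, predicted 296.7) is over the ring at (290,375), and the fingers are inside the drawer walls. Lower it with force checks.

```bash
python3 - <<'E'
from h import *
bot.line_to([.573,-.1408,.040],max_speed=.08)
bot.line_to([.573,-.1408,.031],max_speed=.03)
bot.hold(.2)
f0=np.mean([bot.current_contact_force() for _ in range(3)],0);print(f0)
for z in np.arange(.030,.020,-.001):
    bot.line_to([.573,-.1408,z],max_speed=.02)
    f=np.array(bot.current_contact_force())-f0
    print(round(z,4),np.round(f,2),np.round(bot.current_ee_pos(),4))
    if f[2]>3: break
c=bot.read_camera('side');cv2.imwrite('pics/c7.png',cv2.resize(c['pixels'][150:300,260:420],(640,600)))
print(bot.current_clock())
E
```

```text
[ 0.15820905 -0.04343201 -1.90788636]
0.03 [-0.02 -0.16 -0.32] [ 0.5729 -0.1408  0.0299]
0.029 [0.96 0.48 0.88] [ 0.5729 -0.1408  0.0289]
0.028 [-0.06 -0.36  0.2 ] [ 0.5729 -0.1408  0.0279]
0.027 [-0.63 -0.38 -0.1 ] [ 0.5729 -0.1408  0.0269]
0.026 [-0.38 -0.25  1.91] [ 0.5732 -0.1409  0.0262]
0.025 [-2.46  1.11  7.95] [ 0.5736 -0.1409  0.0262]
24.5583
```

View pics/c7.png

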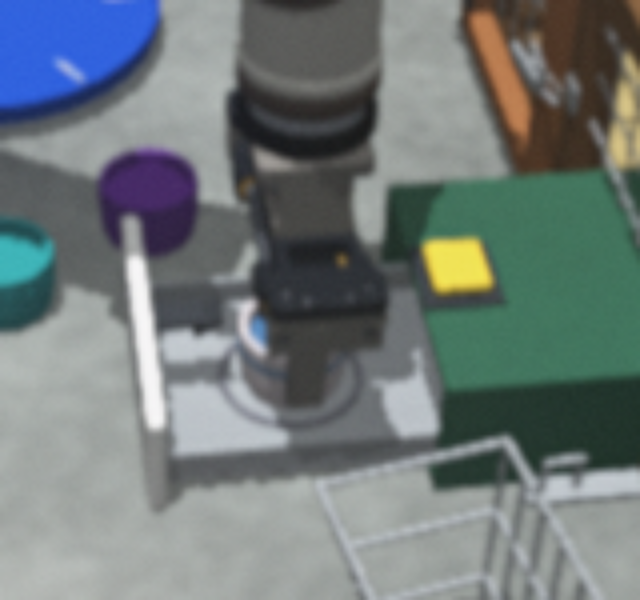

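Contact came at z = 0.026, the floor height expected (not the ring's top), and the bowl looks centred in the ring. Release it, raise and check.

```bash
python3 - <<'E'
from h import *
bot.line_to([.573,-.1408,.026],max_speed=.02)
bot.set_gripper(0.86); bot.hold(.3)
print(bot.current_opening(),bot.current_contact_force())
bot.line_to([.573,-.1408,.10],max_speed=.08)
bot.line_to([.573,-.1408,.20],max_speed=.2)
bot.goto([.40,-.12,.20],ori(YAW+np.pi/2))
cc={}
for n in('side','top'):
    c=bot.read_camera(n);cc[n]=c
s=cv2.resize(cc['side']['pixels'][170:290,270:400],(400,370));t=cv2.resize(cc['top']['pixels'][120:230,290:410],(400,370))
cv2.imwrite('pics/c8.png',np.hstack([s,t]))
print(bot.current_clock())
import pickle;pickle.dump(cc,open('cs8.pkl','wb'))
for n,o,k in(('side',(270,170),400/130),('top',(290,120),400/120)):
  print(n,[np.round((np.array(proj(cc[n],[.572,-.141,z]))-o)*k) for z in(.015,.056)])
E
```

```text
0.8612048160064231 [-0.2443872  -0.26728282  0.24623611]
28.0917
side [array([191., 224.]), array([193., 185.])]
top [array([177., 221.]), array([181., 211.])]
```

View pics/c8.png

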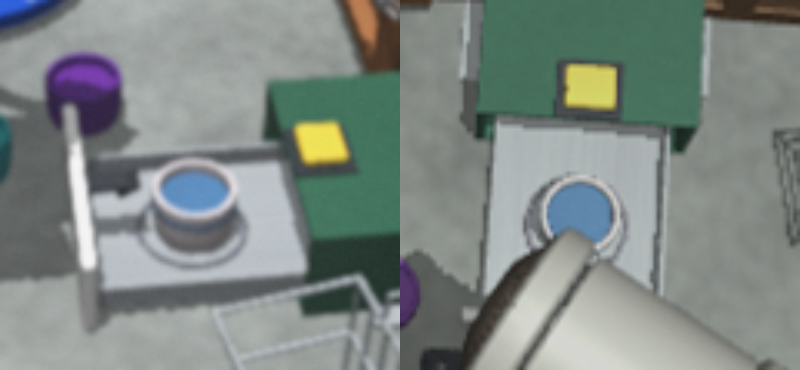

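The bowl stands flat inside the ring and the fingers are off. Next, close the gripper and push the panel.

```bash
python3 - <<'E'
from h import *
import pickle
cs=pickle.load(open('cs0.pkl','rb'))
print('teal',onz(cs['top'],303,243,.04),'purple',onz(cs['top'],283,207,.04))
d=np.array([np.cos(YAW),np.sin(YAW),0])
face=np.array([.6645,-.146,0])-d*.186; print(face)
bot.set_gripper(0.0)
def P(s,z=.034): 
    p=face+d*s; return [p[0],p[1],z]
bot.goto(P(-.05,.20),ori(YAW+np.pi/2))
bot.line_to(P(-.05),max_speed=.12)
bot.hold(.2); f0=np.mean([bot.current_contact_force() for _ in range(3)],0);print(f0)
bot.line_to(P(-.022),max_speed=.05)
s=-.022
while s<.004:
    s+=.002; bot.line_to(P(s),max_speed=.04)
    f=(np.array(bot.current_contact_force())-f0)@d
    if f<-1.3:
        f2=(np.array(bot.current_contact_force())-f0)@d
        print(s,f,f2)
        if f2<-1.3: break
c=bot.read_camera('side');cv2.imwrite('pics/c9.png',cv2.resize(c['pixels'][150:300,240:400],(640,600)))
print(s,f,bot.current_clock(),bot.current_ee_pos())
E
```

```text
teal [ 0.41504345 -0.03322582  0.04      ] purple [0.50988016 0.02096723 0.04      ]
[ 0.47886703 -0.13432096  0.        ]
[0.95938795 1.11956351 0.57892446]
-0.017999999999999995 -1.8645410250908045 -1.8645410250908045
-0.017999999999999995 -1.8645410250908045 32.5167 [ 0.46091122 -0.13319279  0.03401602]
```

View pics/c9.png

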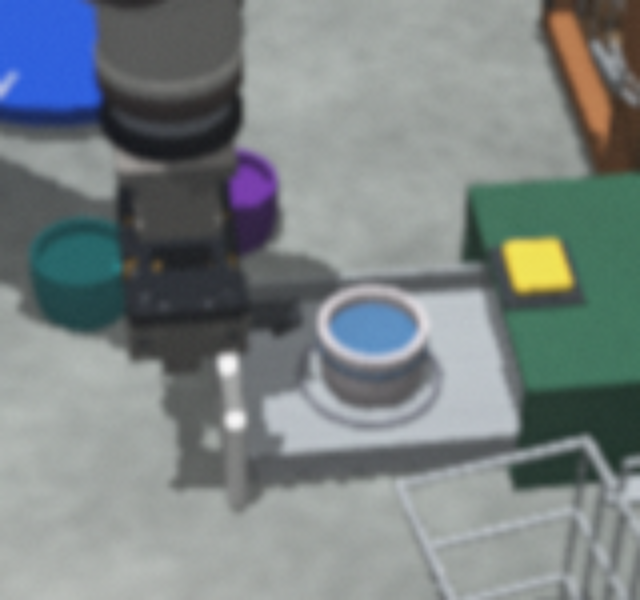

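The finger is beside the panel and the area is clear. I push on slowly while reading the force.

```bash
python3 - <<'E'
from h import *
d=np.array([np.cos(YAW),np.sin(YAW),0])
face=np.array([.6645,-.146,0])-d*.186
f0=np.array([.5,.5,.5])
def P(s,z=.034): 
    p=face+d*s; return [p[0],p[1],z]
for s in (-.012,-.008,.03,.07,.10,.112):
    bot.line_to(P(s),max_speed=.05); print(s,round((np.array(bot.current_contact_force())-f0)@d,2))
s=.112
while s<.143:
    s+=.002; bot.line_to(P(s),max_speed=.03)
    f=(np.array(bot.current_contact_force())-f0)@d
    print(round(s,4),round(f,2),np.round((np.array(bot.current_ee_pos())-face)@d,4))
    if f<-17: break
c=bot.read_camera('side');cv2.imwrite('pics/c10.png',cv2.resize(c['pixels'][150:300,290:450],(640,600)))
print(bot.current_clock())
E
```

```text
-0.012 -0.03
-0.008 -2.93
0.03 -2.48
0.07 -5.48
0.1 -5.59
0.112 -5.88
0.114 -6.36 0.1134
0.116 -5.17 0.1153
0.118 -5.91 0.1173
0.12 -6.27 0.1192
0.122 -8.56 0.1208
0.124 -9.03 0.1226
0.126 -9.06 0.1244
0.128 -10.77 0.1263
0.13 -7.62 0.129
0.132 -8.44 0.1309
0.134 -5.1 0.1333
0.136 -6.05 0.1352
0.138 -6.56 0.1372
0.14 -6.41 0.1392
0.142 -10.76 0.1402
0.144 -18.3 0.1402
40.0833
```

View pics/c10.png

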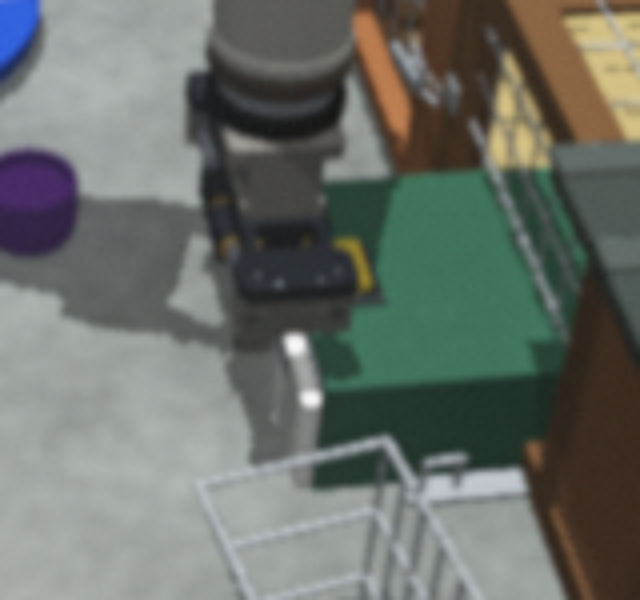

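It reached the rear stop (0.1402, about 5 mm past shut). Back off slowly and look.

```bash
python3 - <<'E'
from h import *
d=np.array([np.cos(YAW),np.sin(YAW),0])
face=np.array([.6645,-.146,0])-d*.186
def P(s,z=.034): 
    p=face+d*s; return [p[0],p[1],z]
bot.line_to(P(.130),max_speed=.02)
bot.line_to(P(.08),max_speed=.1)
bot.line_to(P(.06,.25),max_speed=.2)
bot.goto([.35,.0,.35],ori(YAW+np.pi/2))
bot.hold(.3)
cc={n:bot.read_camera(n) for n in('side','top')}
import pickle;pickle.dump(cc,open('cs11.pkl','wb'))
for n in cc: cv2.imwrite(f'pics/{n}11.png',cc[n]['pixels'])
print(bot.current_clock(),bot.current_contact_force())
E
```

```text
44.2167 [0.30580521 0.33278095 0.19433388]
```

View pics/side11.png

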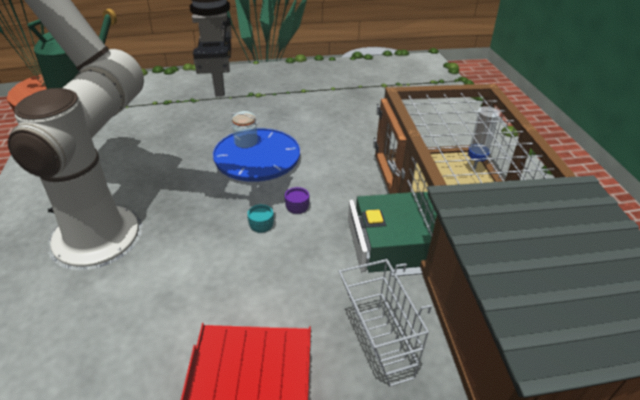

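View pics/top11.png

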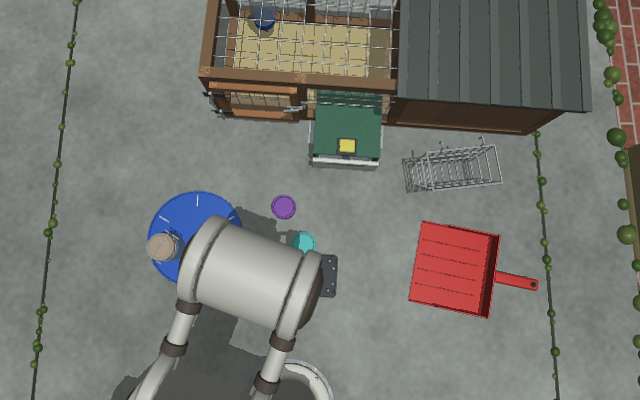

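Drawer shut and staying shut, pad up, jar upright at (162,246), rack and dustpan as at the start. One numeric comparison with the first pictures, then hand in.

```bash
python3 - <<'E'
from h import *
import pickle
a=pickle.load(open('cs0.pkl','rb'));b=pickle.load(open('cs11.pkl','rb'))
D=cv2.absdiff(a['top']['pixels'],b['top']['pixels']).max(2)
for n,(x0,x1,y0,y1) in dict(drawer=(300,390,90,175),rack=(400,505,135,195),pan=(440,540,220,300),jar=(146,180,230,262)).items(): print(n,(D[y0:y1,x0:x1]>40).sum(), D[y0:y1,x0:x1].size)
bot.job_done()
E
```

```text
drawer 0 7650
rack 0 6300
pan 146 8000
jar 1 1088
the job is handed in; nothing more can be done
```

The job is done and handed in at about 44 s on the robot's clock; no verdict is reported.

I pressed the yellow release and the drawer popped fully out. I then took the white bowl from the turntable and lowered it onto the drawer's floor. Contact came at TCP z = 0.026 m, the floor height and not the ring's top. After letting go, both cameras showed the bowl standing flat inside the ring. I then pushed the drawer to its rear stop, and it stayed shut when I backed off.

**Last checks:** compared with the first top picture, the drawer, pad and rack areas had no changed pixels and the jar area had one. The dustpan area had 146 changed pixels out of 8000. I put that down to the arm's shadow, which lay over it only in the first picture, because the dustpan appears in the same place in both.

**Not checked or disagreeing:**
- The bowl cannot be seen in the shut drawer, so its final position in the ring is inferred from the look before closing and the slow push.
- The two cameras disagreed by up to about 5 mm in y on the pad and by less on the bowl. I used values between them, and the contacts came where expected.

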